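# Clamp the black block in the rack vice with its loose-sleeved crank

## Robot

A 6-joint arm with a two-finger parallel gripper is mounted at the origin on a cart in front of the work surface, level with it; the furniture and walls round the work are solid. World frame = base frame: x ahead of the robot, y to its left, z up, the work surface at z = 0. Lengths are in m, angles in rad, forces in N, time in s.
With the tool pointing down it reaches from about 0.275 to 0.875 m from the base axis. Payload 12.5 kg.
Tool frame: the origin (TCP) lies midway between the tips of the shut fingers; the grasp point (between the pads) lies 19 mm behind it; y points along the fingers, z is the direction in which the jaws open and shut, and the axes are right-handed (so a half turn about y gives the same grasp; the last joint's range is limited). The gripper opens to 85 mm and grips with 20 to 120 N. Pads are 22 mm wide; open, the fingers measure 114 mm over their backs; the gripper's body (76 mm by 85 mm) begins 54 mm behind the grasp point. The pads swing forward as they close: fully open they stand 13 mm farther back than shut.
Start: joints at [-1.415, 0.351, 1.652, -0, 1.139, -0.085], TCP at [0.131, -0.534, 0.231] pointing down, gripper open.
Joint ranges: [-2.75, 2.75], [-0.79, 2.1], [0.01, 2.65], [-1.57, 4.71], [0.07, 3.14], [-2.87, 2.87]. Speed limits (rad/s): [2.22, 2.22, 2.79, 3.14, 3.14, 3.14].

## Interface

Orientations are given as a unit quaternion [x, y, z, w].
In Python, from workcell import * gives the robot as it stands.
- The arm moves only by the tool send_rows, never from a script. Its argument "moves" is a list of rows, each a list of 4 numbers: the shift along the tool's x, y, z in mm, then the turn about the tool's y in rad. In form: [[dx, dy, dz, turn], ...]. A call has 1 to 10 rows; each row is the pose to reach, as a shift and turn from the pose commanded when the call began, along the tool's axes at that moment; what a row does not reach only later rows make up. A row lasts 1/10 s, in which the tool goes at most 50 mm and 8.59 degrees, less where a joint would pass 70% of its speed; a pose out of reach is approached as far as the arm can. A call with a gripper value outside its range is refused whole. "hand" is the opening, from 0 (shut) to 1 (fully open), set as the call begins (left out, the last holds). The fingers move at their own pace and stop on an object; "newtons" is the grip in N (left out, the last holds). Time passes only in rows, so rows that repeat a pose let the fingers close. It gives the time, the measured TCP pose, the force and the opening at its end, in the units of the state.
- sense(): the state, without advancing time (a new reading comes with each control period).
- camera(name): name is "scene" or "top"; returns a dict with "image" (384x512x3 uint8, red, green, blue), "mtx" (3x3 intrinsics, pixels), "R" (3x3) and "t" (3): a world point X has camera coordinates R X + t. Camera axes: x right, y down, z forward; pixel columns grow to the right and rows downward; lengths in m; the calibration is good to about 2 mm. A picture is of the moment at which its call begins. There is no depth.
- hand_in(): hands the job in, once; it reports no verdict.
The state is a dict: "time_s": time; "q": joint angles; "qvel": joint speeds; "effort": joint torques, N m; "position": TCP position; "ee_rot": TCP orientation; "contact_force": force on the tool from outside, world axes, zero at the start; "moment": the same for the moment, N m; "gripper_width": finger opening in m.
Only numpy, scipy, OpenCV 4.12 (cv2) and the standard library are available. Lean on these libraries where they do the work, as an engineer would, in place of code of your own. Each camera call takes 0.05 s, during which the arm holds its last target. There are 200 camera calls.

## Task

Lay the black drill block flat on the bed of the rack vice, in the middle of the bed's width and lengthwise between the two jaws, and let go of it. Then take the crank by its loose sleeve and wind the moving jaw in, clockwise and without letting go of the sleeve on the way, until you feel the block firmly nipped against the end stop; do not crush it. Let go of the crank, and leave the loupe, the flux tin and the brass dish where they are.

Things in the scene. Friction and masses are not known exactly. Their poses are not given: they have to be found in the camera images.
- block_mid (a point): Centre of the black drill block, a loose black box with small holes in its top, 22 x 42 x 16 mm (x, y, z), about 60 g, lying flat on the bench. The point is half-way up, 8 mm above its underside; its y axis is the long (42 mm) direction, which must lie along the bed; either end may come first.
- rack_vice: The rack vice, a low grey and steel fixture fixed to the bench, 74 x 290 mm. Origin on the bench, z up; its y axis runs along the bed from the crank end (-y) to the end stop (+y), x lies across the bed. The steel bed is 46 mm wide and its top is 30 mm above the origin. The moving jaw (40 mm wide, top 57 mm above the bench) faces +y; its face starts between y = -35 and -20 mm.
- bed (a point): Point on top of the bed (30 mm above the bench), in the middle of its width, at y = +35 mm of the vice: between the open jaws, a good place for the centre of the block's underside. Same axes as the vice. The sides of the bed are open, so fingers can straddle the block across the bed.
- crank_hub (a point): Point on the crank's vertical axis, at y = -105 mm of the vice, 93 mm above the bench (level with the middle of the sleeve). Same axes as the vice. The housing below ends 60 mm above the bench, the hub and crank arm 69 mm. Free turning takes about 5 N at the sleeve (3 to 4 N remain when pausing); this dry friction also holds the jaw where it is left, up to about 22 N of clamping.
- sleeve_mid (a point): Centre of the crank's upright black grip sleeve: a cylinder of 18 mm diameter from 68 to 118 mm above the bench, the point half-way up, 45 mm from the crank's axis; a 4 mm high steel cap tops it. It spins freely on its pin, so a gripper holding it from above can go round the axis without turning.
- crank (a joint): Crank angle in rad, growing clockwise seen from above; 10 mm of jaw travel per rad, arm along the vice's -x at 0. Starts at 0 to 1.5; closing takes 1.1 to 1.7 turns. The jaw's face is sprung (about 8 N per mm). Each newton of clamping adds about 0.22 N at the sleeve: firm is 10 to 25 N, felt as 2 to 5.5 N above free turning; over 35 N crushes the block.
- loupe: Bystander: folding loupe, 26 x 64 x 15 mm, loose; origin under its middle. Leave it alone.
- flux_tin: Bystander: round green tin, 73 x 70 x 28 mm, loose; origin under its middle. Leave it alone.
- brass_dish: Bystander: small brass dish, 55 x 55 x 14 mm, loose; origin under its middle. Leave it alone.
- end_stop_zone (a point): Point on top of the bed at y = +100 mm of the vice. The grey end stop (42 mm wide, top 56 mm above the bench, screw head to 61 mm) stands here facing -y; its face is set anywhere from 7 mm before to 7 mm behind this point and is not measured. The moving jaw slides a loosely laid block along the bed to this stop. Same axes as the vice.

How it is judged:
On the way, in this order (a step that is already met when the one before it is completed fails the run):
1. the block lies flat and lengthwise on the bed between the jaws, let go (z of block_mid in the frame of rack_vice between 0.034 and 0.042 m and x of block_mid in the frame of rack_vice between -0.012 and 0.012 m and y of block_mid in the frame of rack_vice between -0.02 and 0.09 m and angle between the y axis of block_mid and the y axis of rack_vice, either way round below 0.25 rad and contact force between the fingers and bench_block below 0.05 N), for 0.2 s.
2. the crank has wound the jaw against the block and nips it with more than 8 N (value of joint crank above 5 rad and contact force between rack_vice and bench_block above 8 N), for 0.2 s.
At the end, for the whole second after the job is handed in: The block lies flat on the bed, within 12 mm of the middle of its width and within 0.15 rad of its length, held by the moving jaw with more than 8 N, everything at rest and the crank let go (contact force between rack_vice and bench_block above 8 N and z of block_mid in the frame of rack_vice between 0.034 and 0.042 m and x of block_mid in the frame of rack_vice between -0.012 and 0.012 m and angle between the y axis of block_mid and the y axis of rack_vice, either way round below 0.15 rad and angle between block_mid's own z axis and vertical below 0.12 rad and linear speed of bench_block below 0.01 m/s and velocity of joint crank between -0.05 and 0.05 rad/s); the robot touches nothing.
It fails at once if the block is clamped with more than 35 N (crushed) (contact force between rack_vice and bench_block above 35 N and value of joint crank above 5 rad).
It fails at once if the sleeve is not held while the jaw is on its way (crank past 2.2 rad, block not yet nipped with 4 N) (value of joint crank above 2.2 rad and contact force between rack_vice and bench_block below 4 N and contact force between the fingers and sleeve below 0.2 N).
It fails at once if a bystander is moved by more than 15 mm (distance of any of loupe, flux_tin, brass_dish from where it was at the start of the episode above 0.015 m).
It also fails if it takes over 72 s, if anything falls off the work surface, if the arm or the gripper's body presses on something with over 40 N, if the wrist force passes 120 N, or if a joint passes its speed limit or range.

## Working session

There is one attempt and no reset: what is moved stays moved. The work goes in short steps, Python scripts to look and compute and a tool call to move; the robot and the scene stay as the last step left them, time stands still between calls to the robot, and variables do not carry over. Pictures are saved under pics/ and viewed, about 8 in all and at most 12, crops included, and the job is handed in when it is done.

Besides the shell and the picture viewer there is one more tool, called after "Request:" as name(argument=value, ...) on one line, values as JSON. send_rows: Moves the arm, as the interface text tells. Its arguments: {"type":"object","properties":{"moves":{"type":"array","items":{"type":"array","items":{"type":"number"}}},"hand":{"type":"number"},"newtons":{"type":"number"}},"required":["moves"]}

```bash
mkdir -p pics; ls; python3 - <<'E'
from workcell import *
import cv2, numpy as np
s=sense(); print({k:np.round(v,3) for k,v in s.items()})
for n in("scene","top"):
    c=camera(n); cv2.imwrite(f"pics/{n}0.png",c["image"][:,:,::-1]); np.savez(f"{n}.npz",**c); print(n,c["mtx"].round(1).tolist(),c["R"].round(4).tolist(),c["t"].round(4).tolist())
E
```

```text
pics
{'time_s': np.float64(0.0), 'q': array([-1.415,  0.351,  1.652,  0.   ,  1.139, -0.085]), 'qvel': array([-0.001,  0.001,  0.   , -0.002, -0.   , -0.001]), 'effort': array([ 1.000e-03, -5.061e+01, -2.914e+01, -0.000e+00,  5.000e-03,
       -0.000e+00]), 'position': array([ 0.131, -0.534,  0.231]), 'ee_rot': array([-0.085,  0.702, -0.702,  0.085]), 'contact_force': array([0.62 , 0.18 , 0.319]), 'moment': array([ 0.066, -0.016, -0.07 ]), 'gripper_width': np.float64(0.085)}
scene [[408.4, 0.0, 251.4], [0.0, 408.4, 193.4], [0.0, 0.0, 1.0]] [[-0.8576, -0.5138, 0.0234], [-0.3326, 0.5192, -0.7873], [0.3924, -0.683, -0.6161]] [0.5006, 0.2376, 0.7972]
top [[390.2, 0.0, 245.1], [0.0, 390.2, 191.7], [0.0, 0.0, 1.0]] [[0.0238, -0.9996, 0.0148], [-0.9862, -0.0259, -0.1635], [0.1638, -0.0107, -0.9864]] [-0.0061, 0.5526, 0.8203]
```

View pics/top0.png

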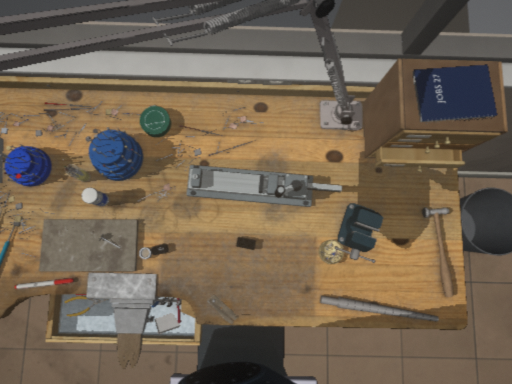

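View pics/scene0.png

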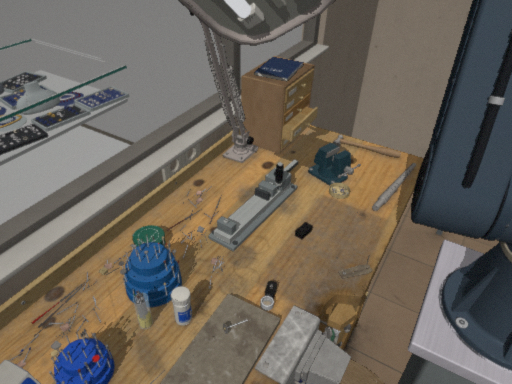

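The top view shows the vice at about (190–313, 168–205) with its crank end on the right (292, 187), and the black block at (246, 243). The loupe is at (153, 251), the green tin at (155, 121) and the brass dish at (333, 251). I'll zoom in on the vice and block.

```bash
python3 - <<'E'
import cv2, numpy as np
t=cv2.imread("pics/top0.png")[160:255,180:350]; s=cv2.imread("pics/scene0.png")[155:255,200:350]
cv2.imwrite("pics/crop1.png",np.vstack([cv2.resize(t,(680,380),interpolation=2)[:,:600],cv2.resize(s,(600,400),interpolation=2)])[:780])
cv2.imwrite("pics/c_t.png",cv2.resize(t,(765,428),interpolation=2)); 
a=cv2.resize(t,(510,285),interpolation=2);b=cv2.resize(s,(450,300),interpolation=2)
c=np.zeros((590,520,3),np.uint8);c[:285,:510]=a;c[288:588,:450]=b;cv2.imwrite("pics/c2.png",c)
E
```

```text
(no output)
```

View pics/c2.png

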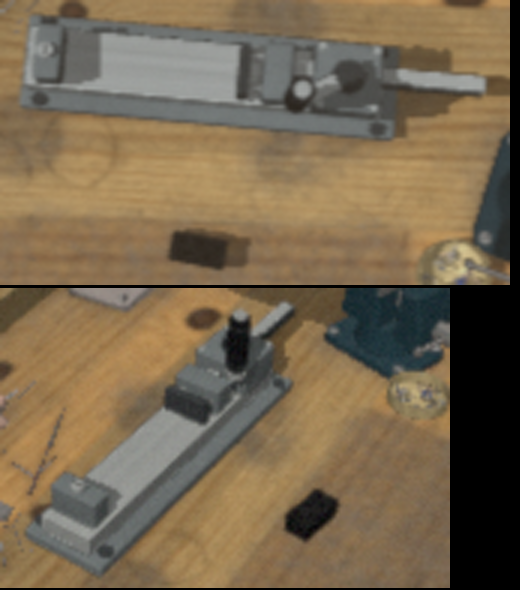

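The crop shows the vice with its end stop on the left and the sleeve with its steel cap at top-view pixel (280, 191). The jaw face is near pixel x ≈ 260, and the block is at (246, 243). Next I'll triangulate the key points and fit the block's outline.

```bash
cat > h.py <<'E'
import cv2, numpy as np
C={n:dict(np.load(f"{n}.npz")) for n in("scene","top")}
def ray(n,uv,C=C):
    c=C[n]; d=c["R"].T@np.linalg.inv(c["mtx"])@np.array([uv[0],uv[1],1.]); return -c["R"].T@c["t"],d
def plane(n,uv,z): 
    o,d=ray(n,uv); return o+d*(z-o[2])/d[2]
def tri(a,b):
    P=[C[n]["mtx"]@np.c_[C[n]["R"],C[n]["t"]] for n in("top","scene")]
    X=cv2.triangulatePoints(P[0],P[1],np.array(a,float).reshape(2,1),np.array(b,float).reshape(2,1)).ravel(); return X[:3]/X[3]
def proj(n,X): 
    x=C[n]["mtx"]@(C[n]["R"]@X+C[n]["t"]); return x[:2]/x[2]
E
python3 - <<'E'
from h import *
T=lambda x,y:(180+x/3-.33,160+y/3-.33); S=lambda x,y:(200+x/3-.33,155+(y-288)/3-.33)
for k,a,b in [("farL",(28,15),(30,530)),("nearL",(20,105),(100,572)),("nearR",(395,138),(290,382)),("cap",(301,91),(239,314))]:
    X=tri(T(*a),S(*b)); print(k,X.round(4),(proj("top",X)-T(*a)).round(1),(proj("scene",X)-S(*b)).round(1))
for k,a in [("farL",(28,15)),("nearL",(20,105)),("nearR",(395,138)),("farR",(398,45))]: print(k,[plane("top",T(*a),z)[:2].round(4).tolist() for z in(0,.01)])
print("cap",plane("top",T(301,91),.122).round(4), "hub", plane("top",T(350,75),.07).round(4))
for n,r in(("top",(225,232,262,255)),("scene",(288,215,320,245))):
    x0,y0,x1,y1=r; im=C[n]["image"][y0:y1,x0:x1]; im=cv2.resize(im,None,fx=4,fy=4,interpolation=cv2.INTER_CUBIC); m=(im.max(2)<62).astype(np.uint8)
    cs,_=cv2.findContours(m,0,2); c=max(cs,key=cv2.contourArea); R=cv2.minAreaRect(c); b=(cv2.boxPoints(R)+.5)/4-.5+[x0,y0]
    print(n,cv2.contourArea(c)/16,np.array(R[0])/4+[x0,y0],b.round(1).tolist())
    if n=="top": print("block corners z16",[plane(n,p,.016)[:2].round(4).tolist() for p in b])
E
```

```text
farL [0.6158 0.1383 0.0116] [0.4 1.2] [-1.1 -0.4]
nearL [0.5475 0.1426 0.0063] [0.2 0.5] [-0.5 -0.1]
nearR [ 0.5304 -0.1467  0.0062] [-0. -0.] [0. 0.]
cap [ 0.5456 -0.0619  0.1218] [-0.1 -0.2] [0.2 0. ]
farL [[0.6213, 0.1411], [0.6189, 0.1397]]
nearL [[0.5495, 0.1439], [0.548, 0.1425]]
nearR [[0.5312, -0.1478], [0.5299, -0.146]]
farR [[0.605, -0.1505], [0.6029, -0.1486]]
cap [ 0.5452 -0.062   0.122 ] hub [ 0.5668 -0.1026  0.07  ]
top 148.75 [246.15384483 243.23076916] [[236.2, 245.7], [238.0, 236.6], [255.3, 240.0], [253.5, 249.2]]
block corners z16 [[0.4342, 0.0244], [0.4547, 0.0209], [0.4479, -0.0183], [0.4275, -0.0146]]
scene 167.53125 [303.59137726 230.44655323] [[292.6, 232.3], [306.6, 219.8], [313.9, 227.9], [299.8, 240.4]]
```

```bash
python3 - <<'E'
from h import *
o=np.array([.5757,-.0032]);u=np.array([.0575,.998]);v=np.array([.998,-.0575])
W=lambda x,y,z:np.r_[o+x*v+y*u,z]
k=8
out=[]
for n,(x0,y0,x1,y1) in(("top",(185,162,285,210)),("top",(250,168,320,205)),):
    kk=8 if n else 8
    im=cv2.resize(C[n]["image"][y0:y1,x0:x1,::-1],None,fx=kk,fy=kk,interpolation=cv2.INTER_CUBIC)
    def mk(X,col):
        p=((proj(n,X)-[x0,y0]+.5)*kk).astype(int); cv2.drawMarker(im,p.tolist(),col,0,14,1)
    for y,z,xx in((-.105,.069,0),(.035,.03,.023),(.035,.03,-.023),(.1,.03,.023),(.1,.03,-.023),(-.03,.03,.023),(-.03,.03,-.023)): mk(W(xx,y,z),(0,0,255))
    for a in(-1,1):
        for b in(-1,1): mk(W(.037*a,.145*b,.006),(0,255,0))
    out.append(im)
c=np.zeros((384+296,800,3),np.uint8); c[:384]=out[0]; c[384:,:560]=out[1]
cv2.imwrite("pics/z.png",cv2.resize(c,None,fx=.88,fy=.88))
E
```

```text
(no output)
```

View pics/z.png

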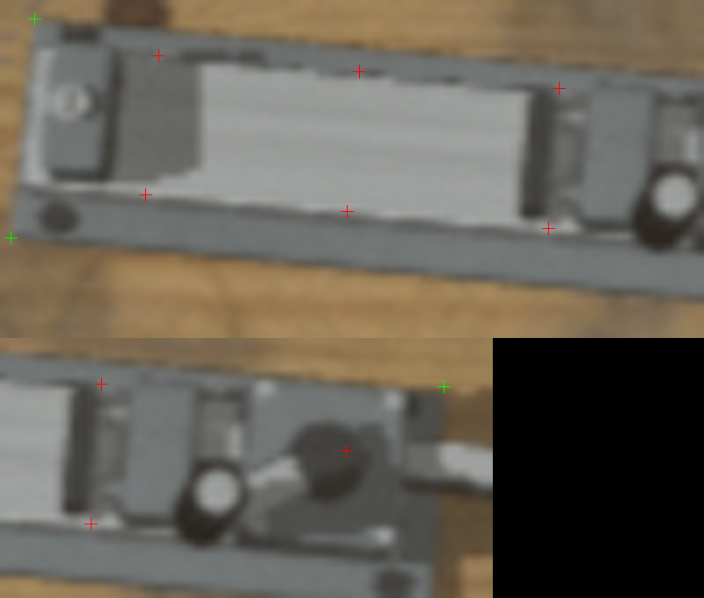

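```bash
python3 - <<'E'
from h import *
o=np.array([.575,-.0032]);u=np.array([.0575,.998]);v=np.array([.998,-.0575])
f=lambda X:(np.round([(X[:2]-o)@v*1e3,(X[:2]-o)@u*1e3],1),X.round(4))
A=lambda x,y:(185+x/7.04-.5,162+y/7.04-.5); B=lambda x,y:(250+x/7.04-.5,168+(y-338)/7.04-.5)
print("face top",f(plane("top",A(525,90),.057)),f(plane("top",A(520,215),.057)))
print("jaw block back edge",f(plane("top",A(655,95),.057)))
print("stop",f(plane("top",A(115,60),.056)),f(plane("top",A(106,178),.056)),"stop back", f(plane("top",A(55,50),.056)),f(plane("top",A(50,175),.056)))
print("hub",f(plane("top",B(328,462),.069)),"cap",f(plane("top",B(217,492),.122)))
print("bed -y end? housing corners",[f(plane("top",B(*p),.06))[0] for p in((250,383),(405,395),(395,553),(240,530))])
from workcell import sense
from scipy.spatial.transform import Rotation as Ro
s=sense(); print(Ro.from_quat(s["ee_rot"]).as_matrix().round(3),s["time_s"])
E
```

```text
face top (array([ 16.5, -17.9]), array([ 0.5904, -0.0221,  0.057 ])) (array([-23.2, -19.4]), array([ 0.5507, -0.0212,  0.057 ]))
jaw block back edge (array([ 18.3, -58.7]), array([ 0.5899, -0.0629,  0.057 ]))
stop (array([ 15.4, 110.9]), array([0.5968, 0.1067, 0.056 ])) (array([-22.2, 110. ]), array([0.5591, 0.1079, 0.056 ])) stop back (array([ 17., 130.]), array([0.5995, 0.1256, 0.056 ])) (array([-22.7, 127.4]), array([0.5596, 0.1254, 0.056 ]))
hub (array([ -3.2, -99.3]), array([ 0.566 , -0.1022,  0.069 ])) cap (array([-25., -61.]), array([ 0.5465, -0.0627,  0.122 ]))
bed -y end? housing corners [array([ 21.5, -74.7]), array([  21.8, -123.3]), array([ -28.3, -123. ]), array([-25.2, -74.6])]
[[-0.971 -0.     0.238]
 [-0.238  0.001 -0.971]
 [-0.    -1.    -0.001]] 0.1
```

The heights agree: the cap triangulates to z = 0.122, and the measured hub-to-sleeve distance is about 46 mm. The block is at (0.441, 0.003) with yaw −0.172, and the vice's yaw is −0.0575. I'll move above the block.

Request:
send_rows(moves=[[-429, 60, -448, -1.158], [-429, 60, -448, -1.158], [-429, 60, -448, -1.158], [-429, 60, -448, -1.158], [-429, 60, -448, -1.158], [-429, 60, -448, -1.158], [-429, 60, -448, -1.158], [-429, 60, -448, -1.158], [-429, 60, -448, -1.158], [-429, 60, -448, -1.158]], hand=1, newtons=40)

```text
time_s: 1.1
position: [0.3803, -0.101, 0.1831]
ee_rot: [0.455, -0.541, 0.541, -0.455]
contact_force: [1.0, -1.2, 0.2]
gripper_width: 0.0853
```

```bash
cat >> h.py <<'E'
from scipy.spatial.transform import Rotation as Ro
def to(x,y,z,yaw=None):
    from workcell import sense
    s=sense(); M=Ro.from_quat(s["ee_rot"]).as_matrix(); d=np.array([x,y,z])-s["position"]
    a=np.arctan2(M[1,2],M[0,2])
    print("t %.2f pos"%s["time_s"],s["position"].round(4),"yaw %.4f"%a,"tilt",M[:,1].round(3),"F",s["contact_force"].round(2),"w %.4f"%s["gripper_width"])
    print("shift mm",(M.T@d*1e3).round(1),"turn",None if yaw is None else round(a-yaw,4))
E
python3 -c "
from h import *
to(.441,.003,.10,-.172)"
```

```text
t 1.10 pos [ 0.3803 -0.101   0.1831] yaw -0.1719 tilt [ 0. -0. -1.] F [ 0.99 -1.2   0.15] w 0.0853
shift mm [-112.8   83.1   42. ] turn 0.0001
```

Request:
send_rows(moves=[[-113, 83, 42, 0], [-113, 83, 42, 0], [-113, 83, 42, 0], [-113, 83, 42, 0], [-113, 83, 42, 0], [-113, 83, 42, 0]])

```text
time_s: 1.7
position: [0.4404, 0.0005, 0.1007]
ee_rot: [0.455, -0.541, 0.541, -0.455]
contact_force: [1.2, -0.5, -0.3]
gripper_width: 0.0853
```

```bash
python3 -c "
from h import *
to(.441,.003,.003,-.172)"
```

```text
t 1.70 pos [0.4404 0.0005 0.1007] yaw -0.1726 tilt [ 0.001 -0.    -1.   ] F [ 1.19 -0.55 -0.31] w 0.0853
shift mm [-2.5 97.7  0.1] turn -0.0006
```

Request:
send_rows(moves=[[-2.5, 50, 0, 0], [-2.5, 80, 0, 0], [-2.5, 96, 0, 0], [-2.5, 97, 0, 0], [-2.5, 97, 0, 0]])

```text
time_s: 2.2
position: [0.4412, 0.0029, 0.0041]
ee_rot: [0.455, -0.541, 0.542, -0.455]
contact_force: [-0.4, -0.0, -0.6]
gripper_width: 0.0851
```

Request:
send_rows(moves=[[0, 0, 0, 0], [0, 0, 0, 0], [0, 0, 0, 0], [0, 0, 0, 0], [0, 0, 0, 0], [0, 0, 0, 0], [0, 0, 0, 0], [0, 0, 0, 0]], hand=0)

```text
time_s: 3.0
position: [0.4411, 0.0037, 0.0036]
ee_rot: [0.455, -0.541, 0.541, -0.455]
contact_force: [-1.3, -0.5, 7.9]
gripper_width: 0.021
```

```bash
python3 -c "
from h import *
to(.5755,.037,.10,-.0575)"
```

```text
t 3.00 pos [0.4411 0.0037 0.0036] yaw -0.1719 tilt [ 0. -0. -1.] F [-1.32 -0.53  7.89] w 0.0210
shift mm [-55.8 -96.3 126.8] turn -0.1144
```

Request:
send_rows(moves=[[0, -40, 0, 0], [0, -80, 0, 0], [-20, -96, 40, -0.05], [-40, -96, 80, -0.1144], [-56, -96, 115, -0.1144], [-56, -96, 127, -0.1144], [-56, -96, 127, -0.1144], [-56, -96, 127, -0.1144], [-56, -96, 127, -0.1144]])

```text
time_s: 3.9
position: [0.5745, 0.037, 0.099]
ee_rot: [-0.486, 0.515, -0.514, 0.485]
contact_force: [0.3, -0.2, -1.0]
gripper_width: 0.0211
```

```bash
python3 - <<'E'
from h import *
from workcell import *
to(.5755,.037,.034,-.0575)
out=[]
for n,r in(("top",(180,150,330,250)),("scene",(200,120,350,260))):
    c=camera(n); x0,y0,x1,y1=r; out.append(cv2.resize(c["image"][y0:y1,x0:x1,::-1],None,fx=2.5,fy=2.5,interpolation=2))
cv2.imwrite("pics/lift.png",np.vstack(out))
E
```

```text
t 3.90 pos [0.5745 0.037  0.099 ] yaw -0.0578 tilt [-0.001  0.    -1.   ] F [ 0.31 -0.21 -0.99] w 0.0211
shift mm [-0.1 65.   1.1] turn -0.0003
```

View pics/lift.png

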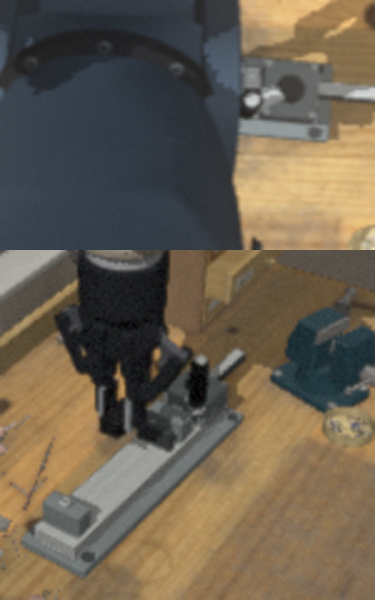

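The lower (scene) half shows the gripper holding the block above the bed, at about (125, 425) in the picture. The jaw opening of 21 mm confirms the grasp. Lowering.

Request:
send_rows(moves=[[0, 30, 1, 0], [0, 52, 1, 0], [0, 60, 1, 0], [0, 63, 1, 0], [0, 64, 1, 0], [0, 64, 1, 0]])

```text
time_s: 4.6
position: [0.5771, 0.037, 0.036]
ee_rot: [0.485, -0.514, 0.515, -0.486]
contact_force: [-0.9, -0.2, -0.6]
gripper_width: 0.0209
```

Request:
send_rows(moves=[[0, 1, 0, 0], [0, 2, 0, 0], [0, 2, 0, 0], [0, 2, 0, 0]])

```text
time_s: 5.0
position: [0.5769, 0.037, 0.0336]
ee_rot: [0.485, -0.514, 0.514, -0.486]
contact_force: [-1.3, -0.3, 4.2]
gripper_width: 0.0206
```

Request:
send_rows(moves=[[0, 0, 0, 0], [0, 0, 0, 0], [0, 0, 0, 0], [0, 0, 0, 0], [0, 0, 0, 0], [0, 0, 0, 0], [0, 0, 0, 0]], hand=1)

```text
time_s: 5.7
position: [0.5766, 0.037, 0.0331]
ee_rot: [-0.485, 0.514, -0.514, 0.485]
contact_force: [-0.4, -0.4, -0.5]
gripper_width: 0.0855
```

Request:
send_rows(moves=[[0, -20, 0, 0], [0, -60, 0, 0], [0, -100, 0, 0], [0, -140, 0, 0], [60, -150, -60, 0], [110, -150, -130, 0], [110, -150, -170, 0], [110, -150, -220, 0], [110, -150, -220, 0], [110, -150, -220, 0]])

```text
time_s: 6.7
position: [0.3458, -0.0599, 0.1827]
ee_rot: [-0.486, 0.515, -0.514, 0.484]
contact_force: [0.8, 0.3, -0.2]
gripper_width: 0.0848
```

```bash
python3 - <<'E'
from h import *
from workcell import *
to(.5455,-.062,.16,-.0575)
out=[]
for n,r in(("top",(180,155,330,215)),("scene",(200,140,350,250))):
    c=camera(n); np.savez(n+"1.npz",**c); x0,y0,x1,y1=r; out.append(cv2.resize(c["image"][y0:y1,x0:x1,::-1],None,fx=3.5,fy=3.5,interpolation=2))
cv2.imwrite("pics/placed.png",np.vstack(out))
E
```

```text
t 6.70 pos [ 0.3458 -0.0599  0.1827] yaw -0.0590 tilt [-0.003  0.001 -1.   ] F [ 0.81  0.27 -0.24] w 0.0848
shift mm [ -9.7  22.1 199.5] turn -0.0015
```

View pics/placed.png

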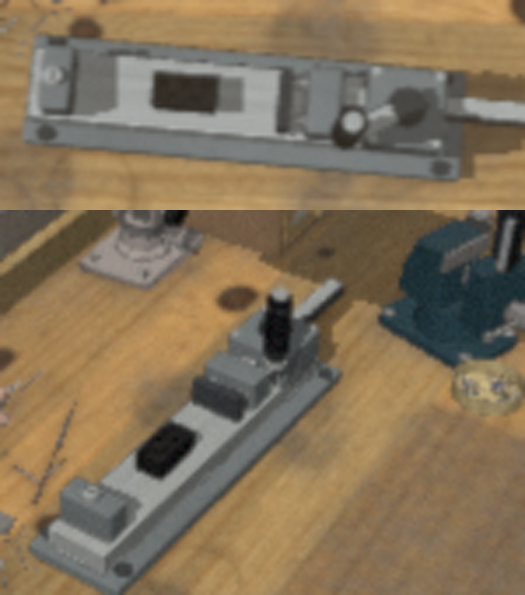

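The block lies lengthwise and central on the bed, at (186, 92) in the crop. I know its position from the release pose, so I'll use it to check the camera bias before grasping the sleeve.

```bash
python3 - <<'E'
from h import *
c=dict(np.load("top1.npz"));x0,y0,x1,y1=218,172,245,192
im=cv2.resize(c["image"][y0:y1,x0:x1],None,fx=4,fy=4,interpolation=2); m=(im.max(2)<75).astype(np.uint8)
cs,_=cv2.findContours(m,0,2); k=max(cs,key=cv2.contourArea); R=cv2.minAreaRect(k); b=(cv2.boxPoints(R)+.5)/4-.5+[x0,y0]
P=np.array([plane("top",p,.046)[:2] for p in b]); print(P.round(4).tolist(),P.mean(0).round(4)); 
p0=(np.array(R[0])+.5)/4-.5+[x0,y0]; print(p0,plane("top",p0,.046),plane("top",p0,.040))
X=np.array([.5768,.037,.046]);print(proj("top",X),proj("scene",X))
E
```

```text
[[0.5653, 0.0566], [0.5879, 0.0558], [0.5861, 0.0154], [0.5635, 0.0164]] [0.5757 0.0361]
[232.62388992 181.10957146] [0.57566081 0.03606257 0.046     ] [0.57681981 0.03619641 0.04      ]
[232.21783598 180.5963949 ] [246.34153089 205.47788526]
```

Request:
send_rows(moves=[[0, 10, 50, 0], [-6, 20, 100, 0], [-10, 22, 150, 0], [-10.7, 22, 190, 0], [-10.7, 22, 200.5, 0], [-10.7, 22, 200.5, 0], [-10.7, 22, 200.5, 0]])

```text
time_s: 7.5
position: [0.5508, -0.0607, 0.1606]
ee_rot: [-0.486, 0.514, -0.514, 0.485]
contact_force: [0.3, -0.1, -0.3]
gripper_width: 0.0851
```

```bash
python3 -c "
from h import *
to(.5465,-.061,.080,-.0575)"
```

```text
t 7.50 pos [ 0.5508 -0.0607  0.1606] yaw -0.0572 tilt [-0.001  0.    -1.   ] F [ 0.26 -0.08 -0.3 ] w 0.0851
shift mm [ 0.6 80.6 -4.2] turn 0.0003
```

Request:
send_rows(moves=[[0.5, 20, -4, 0], [0.5, 50, -4, 0], [0.5, 75, -4, 0], [0.5, 80.5, -4, 0], [0.5, 80.5, -4, 0], [0.5, 80.5, -4, 0]])

```text
time_s: 8.1
position: [0.5478, -0.0614, 0.082]
ee_rot: [0.485, -0.514, 0.515, -0.486]
contact_force: [0.4, -0.1, -0.2]
gripper_width: 0.0852
```

```bash
python3 -c "
from h import *
to(.5465,-.061,.080,-.0575)"
```

```text
t 8.10 pos [ 0.5478 -0.0614  0.082 ] yaw -0.0577 tilt [ 0.002 -0.    -1.   ] F [ 0.43 -0.12 -0.23] w 0.0852
shift mm [-0.3  2.  -1.3] turn -0.0002
```

Request:
send_rows(moves=[[0, 0, 0, 0], [0, 0, 0, 0], [0, 0, 0, 0], [0, 0, 0, 0], [0, 0, 0, 0], [0, 0, 0, 0], [0, 0, 0, 0]], hand=0, newtons=60)

```text
time_s: 8.8
position: [0.5473, -0.0611, 0.081]
ee_rot: [-0.485, 0.514, -0.514, 0.485]
contact_force: [-3.1, 1.9, 5.4]
gripper_width: 0.0165
```

```bash
python3 - <<'E'
from h import *
to(.5465,-.061,.080,-.0575)
s=np.array([.5468,-.0612]);h=np.array([.567,-.1015]);r=s-h;print(np.hypot(*r),np.degrees(np.arctan2(r[1],r[0])))
E
```

```text
t 8.80 pos [ 0.5473 -0.0611  0.081 ] yaw -0.0576 tilt [-0.  0. -1.] F [-3.06  1.94  5.45] w 0.0165
shift mm [-0.1  1.  -0.8] turn -0.0001
0.04507915260960437 116.62189220953479
```

The sleeve is held (16.5 mm opening) with small side forces. Tool +z is the vice's x axis and tool +x is its −y axis, and the crank angle is about 1.05. I'll tabulate the arc rows.

```bash
cat >> h.py <<'E'
H=np.array([.567,-.1015]); V=np.array([.99835,-.05747]); U=np.array([.05747,.99835])
def arc(t0,step,n,R=45):
    t=t0+step*np.arange(1,n+1); print("to %.3f:"%t[-1],[[round(float(-R*(np.sin(a)-np.sin(t0))),1),0,round(float(-R*(np.cos(a)-np.cos(t0))),1),0] for a in t])
def feel():
    from workcell import sense
    s=sense(); d=s["position"][:2]-H; x,y=d@V,d@U; th=np.arctan2(y,-x); F=s["contact_force"][:2]; f=np.array([F@V,F@U])
    er=np.array([-np.cos(th),np.sin(th)]); et=np.array([np.sin(th),np.cos(th)])
    print("t %.2f th %.3f r %.2f mm  F rad %.2f  drag %.2f"%(s["time_s"],th,np.hypot(x,y)*1e3,f@er,-f@et),"z %.4f Fz %.1f w %.4f"%(s["position"][2],s["contact_force"][2],s["gripper_width"]), "vice xy",(np.array([x,y])*1e3).round(2))
E
python3 -c "
from h import *
feel(); arc(1.05,.1,10)"
```

```text
t 8.80 th 1.059 r 44.93 mm  F rad 3.08  drag 1.90 z 0.0810 Fz 5.4 w 0.0165 vice xy [-22.02  39.16]
to 2.050: [[-2.0, 0, 4.0, 0], [-3.7, 0, 8.2, 0], [-4.9, 0, 12.5, 0], [-5.6, 0, 17.0, 0], [-6.0, 0, 21.5, 0], [-5.8, 0, 26.0, 0], [-5.2, 0, 30.4, 0], [-4.2, 0, 34.8, 0], [-2.8, 0, 39.0, 0], [-0.9, 0, 43.1, 0]]
```

Request:
send_rows(moves=[[-2.0, 0, 4.0, 0], [-3.7, 0, 8.2, 0], [-4.9, 0, 12.5, 0], [-5.6, 0, 17.0, 0], [-6.0, 0, 21.5, 0], [-5.8, 0, 26.0, 0]])

```text
time_s: 9.4
position: [0.5733, -0.0566, 0.0809]
ee_rot: [-0.486, 0.515, -0.514, 0.485]
contact_force: [-5.2, 1.8, 7.8]
gripper_width: 0.0164
```

```bash
python3 -c "
from h import *
feel(); arc(1.65,.1,10)"
```

```text
t 9.40 th 1.652 r 45.35 mm  F rad 1.03  drag 5.40 z 0.0809 Fz 7.8 w 0.0164 vice xy [ 3.68 45.2 ]
to 2.650: [[0.6, 0, 4.5, 0], [1.6, 0, 8.8, 0], [3.1, 0, 13.1, 0], [4.9, 0, 17.2, 0], [7.2, 0, 21.1, 0], [9.8, 0, 24.7, 0], [12.8, 0, 28.1, 0], [16.2, 0, 31.1, 0], [19.8, 0, 33.8, 0], [23.6, 0, 36.1, 0]]
```

Request:
send_rows(moves=[[0.6, 0, 4.5, 0], [1.6, 0, 8.8, 0], [3.1, 0, 13.1, 0], [4.9, 0, 17.2, 0], [7.2, 0, 21.1, 0], [9.8, 0, 24.7, 0], [12.8, 0, 28.1, 0], [16.2, 0, 31.1, 0], [19.8, 0, 33.8, 0], [23.6, 0, 36.1, 0]])

```text
time_s: 10.4
position: [0.6084, -0.082, 0.081]
ee_rot: [-0.485, 0.515, -0.514, 0.486]
contact_force: [-1.5, 4.6, 4.4]
gripper_width: 0.017
```

```bash
python3 -c "
from h import *
feel(); arc(2.65,.12,10);arc(3.85,.12,10);arc(5.05,.12,10)"
```

```text
t 10.40 th 2.644 r 45.74 mm  F rad 0.57  drag 4.76 z 0.0810 Fz 4.4 w 0.0170 vice xy [40.19 21.84]
to 3.850: [[4.9, 0, 2.3, 0], [10.0, 0, 3.9, 0], [15.3, 0, 4.9, 0], [20.7, 0, 5.3, 0], [26.1, 0, 5.1, 0], [31.4, 0, 4.2, 0], [36.6, 0, 2.6, 0], [41.6, 0, 0.5, 0], [46.2, 0, -2.2, 0], [50.5, 0, -5.5, 0]]
to 5.050: [[3.9, 0, -3.8, 0], [7.3, 0, -7.9, 0], [10.2, 0, -12.5, 0], [12.5, 0, -17.4, 0], [14.2, 0, -22.5, 0], [15.3, 0, -27.8, 0], [15.7, 0, -33.2, 0], [15.5, 0, -38.6, 0], [14.7, 0, -43.9, 0], [13.2, 0, -49.1, 0]]
to 6.250: [[-2.1, 0, -5.0, 0], [-4.8, 0, -9.7, 0], [-8.0, 0, -14.0, 0], [-11.7, 0, -17.9, 0], [-15.8, 0, -21.4, 0], [-20.4, 0, -24.3, 0], [-25.2, 0, -26.7, 0], [-30.3, 0, -28.4, 0], [-35.6, 0, -29.6, 0], [-41.0, 0, -30.1, 0]]
```

Forces are small and the drag is about 5 N, as expected for free turning. I'll keep winding.

Request:
send_rows(moves=[[4.9, 0, 2.3, 0], [10.0, 0, 3.9, 0], [15.3, 0, 4.9, 0], [20.7, 0, 5.3, 0], [26.1, 0, 5.1, 0], [31.4, 0, 4.2, 0], [36.6, 0, 2.6, 0], [41.6, 0, 0.5, 0], [46.2, 0, -2.2, 0], [50.5, 0, -5.5, 0]])

```text
time_s: 11.4
position: [0.6004, -0.1322, 0.081]
ee_rot: [0.485, -0.514, 0.514, -0.486]
contact_force: [1.9, 4.9, 2.7]
gripper_width: 0.0163
```

```bash
python3 -c "
from h import *
feel()"
```

```text
t 11.40 th -2.456 r 45.38 mm  F rad -1.92  drag 4.94 z 0.0810 Fz 2.7 w 0.0163 vice xy [ 35.13 -28.72]
```

Request:
send_rows(moves=[[3.9, 0, -3.8, 0], [7.3, 0, -7.9, 0], [10.2, 0, -12.5, 0], [12.5, 0, -17.4, 0], [14.2, 0, -22.5, 0], [15.3, 0, -27.8, 0], [15.7, 0, -33.2, 0], [15.5, 0, -38.6, 0], [14.7, 0, -43.9, 0], [13.2, 0, -49.1, 0]])

```text
time_s: 12.4
position: [0.5512, -0.1432, 0.081]
ee_rot: [0.485, -0.513, 0.515, -0.486]
contact_force: [5.4, 0.8, -1.6]
gripper_width: 0.0167
```

```bash
python3 -c "
from h import *
feel()"
```

```text
t 12.40 th -1.266 r 44.58 mm  F rad -2.66  drag 4.72 z 0.0810 Fz -1.6 w 0.0167 vice xy [-13.38 -42.52]
```

Request:
send_rows(moves=[[-2.1, 0, -5.0, 0], [-4.8, 0, -9.7, 0], [-8.0, 0, -14.0, 0], [-11.7, 0, -17.9, 0], [-15.8, 0, -21.4, 0], [-20.4, 0, -24.3, 0], [-25.2, 0, -26.7, 0], [-30.3, 0, -28.4, 0], [-35.6, 0, -29.6, 0], [-41.0, 0, -30.1, 0]])

```text
time_s: 13.4
position: [0.5227, -0.1009, 0.081]
ee_rot: [0.486, -0.514, 0.515, -0.485]
contact_force: [-0.2, -5.4, 1.8]
gripper_width: 0.0166
```

```bash
python3 - <<'E'
from h import *
feel(); arc(6.25,.12,10); arc(7.45,.1,10); arc(8.45,.1,5)
from workcell import camera
c=camera("scene"); cv2.imwrite("pics/mid.png",cv2.resize(c["image"][140:260,190:350,::-1],None,fx=4,fy=4,interpolation=2))
E
```

```text
t 13.40 th -0.045 r 44.32 mm  F rad 0.10  drag 5.45 z 0.0810 Fz 1.8 w 0.0166 vice xy [-44.27  -1.98]
to 7.450: [[-5.4, 0, 0.1, 0], [-10.7, 0, 0.9, 0], [-15.9, 0, 2.4, 0], [-20.9, 0, 4.4, 0], [-25.7, 0, 7.0, 0], [-30.0, 0, 10.2, 0], [-34.0, 0, 13.8, 0], [-37.5, 0, 18.0, 0], [-40.5, 0, 22.5, 0], [-42.9, 0, 27.3, 0]]
to 8.450: [[-1.6, 0, 4.2, 0], [-2.7, 0, 8.6, 0], [-3.4, 0, 13.0, 0], [-3.6, 0, 17.5, 0], [-3.4, 0, 22.0, 0], [-2.8, 0, 26.5, 0], [-1.7, 0, 30.8, 0], [-0.1, 0, 35.0, 0], [1.8, 0, 39.1, 0], [4.1, 0, 42.9, 0]]
to 8.950: [[2.7, 0, 3.6, 0], [5.8, 0, 6.9, 0], [9.1, 0, 9.9, 0], [12.8, 0, 12.5, 0], [16.7, 0, 14.8, 0]]
```

View pics/mid.png

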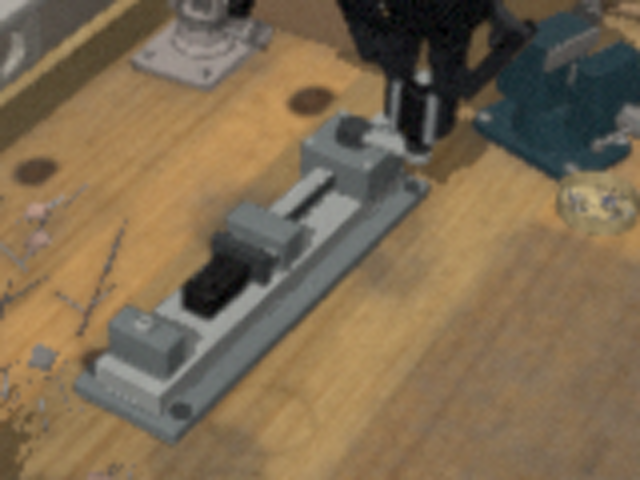

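The jaw (265, 235) is pushing the block (215, 285) straight along the bed, and about a block length is left to the stop. The sleeve is still held. Continuing.

Request:
send_rows(moves=[[-5.4, 0, 0.1, 0], [-10.7, 0, 0.9, 0], [-15.9, 0, 2.4, 0], [-20.9, 0, 4.4, 0], [-25.7, 0, 7.0, 0], [-30.0, 0, 10.2, 0], [-34.0, 0, 13.8, 0], [-37.5, 0, 18.0, 0], [-40.5, 0, 22.5, 0], [-42.9, 0, 27.3, 0]])

```text
time_s: 14.45
position: [0.5518, -0.0591, 0.0809]
ee_rot: [-0.486, 0.515, -0.514, 0.485]
contact_force: [-4.9, -1.3, 6.5]
gripper_width: 0.0162
```

```bash
python3 -c "
from h import *
feel()"
```

```text
t 14.45 th 1.169 r 45.09 mm  F rad 0.44  drag 5.03 z 0.0809 Fz 6.5 w 0.0162 vice xy [-17.61  41.51]
```

Request:
send_rows(moves=[[-1.6, 0, 4.2, 0], [-2.7, 0, 8.6, 0], [-3.4, 0, 13.0, 0], [-3.6, 0, 17.5, 0], [-3.4, 0, 22.0, 0], [-2.8, 0, 26.5, 0], [-1.7, 0, 30.8, 0], [-0.1, 0, 35.0, 0], [1.8, 0, 39.1, 0], [4.1, 0, 42.9, 0]])

```text
time_s: 15.45
position: [0.5946, -0.0652, 0.0809]
ee_rot: [-0.485, 0.515, -0.514, 0.485]
contact_force: [-3.9, 3.3, 6.6]
gripper_width: 0.0166
```

```bash
python3 - <<'E'
from h import *
feel(); arc(8.45,.05,6)
from workcell import camera
c=camera("scene"); cv2.imwrite("pics/mid2.png",cv2.resize(c["image"][185:255,200:280,::-1],None,fx=7,fy=7,interpolation=2))
E
```

```text
t 15.45 th 2.164 r 45.63 mm  F rad 0.24  drag 5.14 z 0.0809 Fz 6.6 w 0.0166 vice xy [25.49 37.84]
to 8.750: [[1.3, 0, 1.8, 0], [2.7, 0, 3.6, 0], [4.2, 0, 5.3, 0], [5.8, 0, 6.9, 0], [7.4, 0, 8.4, 0], [9.1, 0, 9.9, 0]]
```

View pics/mid2.png

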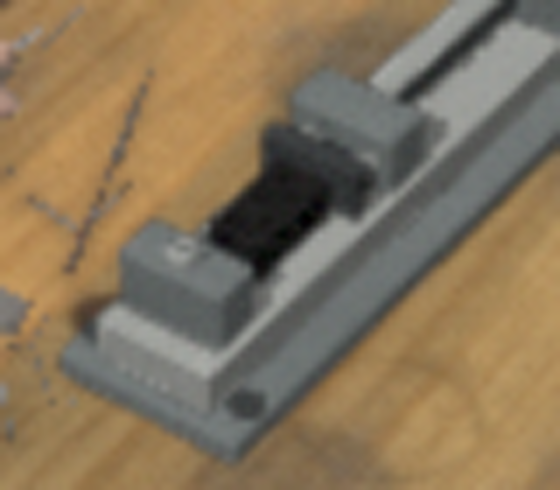

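The block (265, 220) is still short of the stop; its front end is hidden behind the stop block, so the gap is about 10 mm. Drag is 5.1 N, still free turning. I'll switch to shorter moves.

Request:
send_rows(moves=[[1.3, 0, 1.8, 0], [2.7, 0, 3.6, 0], [4.2, 0, 5.3, 0], [5.8, 0, 6.9, 0], [7.4, 0, 8.4, 0], [9.1, 0, 9.9, 0]])

```text
time_s: 16.1
position: [0.6041, -0.0747, 0.081]
ee_rot: [-0.485, 0.515, -0.514, 0.486]
contact_force: [-3.0, 4.1, 6.0]
gripper_width: 0.0166
```

```bash
python3 -c "
from h import *
feel(); arc(8.75,.05,5); arc(9.0,.05,4); arc(9.2,.05,4);arc(9.4,.05,4)"
```

```text
t 16.10 th 2.459 r 45.71 mm  F rad -0.05  drag 5.08 z 0.0810 Fz 6.0 w 0.0166 vice xy [35.46 28.84]
to 9.000: [[1.8, 0, 1.4, 0], [3.6, 0, 2.6, 0], [5.6, 0, 3.8, 0], [7.5, 0, 4.9, 0], [9.6, 0, 5.9, 0]]
to 9.200: [[2.1, 0, 0.9, 0], [4.2, 0, 1.6, 0], [6.3, 0, 2.3, 0], [8.5, 0, 2.9, 0]]
to 9.400: [[2.2, 0, 0.4, 0], [4.4, 0, 0.8, 0], [6.7, 0, 1.0, 0], [8.9, 0, 1.1, 0]]
to 9.600: [[2.2, 0, -0.0, 0], [4.5, 0, -0.1, 0], [6.7, 0, -0.3, 0], [9.0, 0, -0.7, 0]]
```

Request:
send_rows(moves=[[1.8, 0, 1.4, 0], [3.6, 0, 2.6, 0], [5.6, 0, 3.8, 0], [7.5, 0, 4.9, 0], [9.6, 0, 5.9, 0]])

```text
time_s: 16.6
position: [0.6095, -0.0846, 0.081]
ee_rot: [-0.485, 0.515, -0.514, 0.486]
contact_force: [-2.7, 4.9, 6.1]
gripper_width: 0.0167
```

```bash
python3 -c "
from h import *
feel()"
```

```text
t 16.60 th 2.706 r 45.71 mm  F rad -0.75  drag 5.54 z 0.0810 Fz 6.1 w 0.0167 vice xy [41.44 19.29]
```

Request:
send_rows(moves=[[2.1, 0, 0.9, 0], [4.2, 0, 1.6, 0], [6.3, 0, 2.3, 0], [8.5, 0, 2.9, 0]])

```text
time_s: 17.0
position: [0.612, -0.0932, 0.081]
ee_rot: [-0.485, 0.514, -0.514, 0.486]
contact_force: [-1.4, 4.5, 4.5]
gripper_width: 0.0165
```

```bash
python3 -c "
from h import *
feel()"
```

```text
t 17.00 th 2.903 r 45.73 mm  F rad -0.61  drag 4.66 z 0.0810 Fz 4.5 w 0.0165 vice xy [44.43 10.82]
```

Request:
send_rows(moves=[[2.2, 0, 0.4, 0], [4.4, 0, 0.8, 0], [6.7, 0, 1.0, 0], [8.9, 0, 1.1, 0]])

```text
time_s: 17.4
position: [0.6127, -0.1022, 0.081]
ee_rot: [-0.485, 0.514, -0.514, 0.486]
contact_force: [-0.8, 5.2, 4.7]
gripper_width: 0.0163
```

```bash
python3 -c "
from h import *
feel()"
```

```text
t 17.40 th 3.100 r 45.69 mm  F rad -0.83  drag 5.21 z 0.0810 Fz 4.7 w 0.0163 vice xy [45.65  1.92]
```

Request:
send_rows(moves=[[2.2, 0, 0, 0], [4.5, 0, -0.1, 0], [6.7, 0, -0.3, 0]])

```text
time_s: 17.7
position: [0.6121, -0.1089, 0.081]
ee_rot: [-0.485, 0.514, -0.514, 0.486]
contact_force: [-0.3, 6.0, 4.7]
gripper_width: 0.0166
```

```bash
python3 -c "
from h import *
feel(); arc(9.55,.05,3); arc(9.7,.05,3);arc(9.85,.05,3);arc(10.,.05,3);arc(10.15,.05,3)"
```

```text
t 17.70 th -3.037 r 45.67 mm  F rad -1.28  drag 5.86 z 0.0810 Fz 4.7 w 0.0166 vice xy [45.42 -4.77]
to 9.700: [[2.2, 0, -0.3, 0], [4.4, 0, -0.8, 0], [6.6, 0, -1.3, 0]]
to 9.850: [[2.1, 0, -0.7, 0], [4.3, 0, -1.4, 0], [6.3, 0, -2.3, 0]]
to 10.000: [[2.0, 0, -1.0, 0], [4.0, 0, -2.1, 0], [5.9, 0, -3.2, 0]]
to 10.150: [[1.9, 0, -1.3, 0], [3.6, 0, -2.6, 0], [5.4, 0, -4.1, 0]]
to 10.300: [[1.6, 0, -1.5, 0], [3.2, 0, -3.1, 0], [4.7, 0, -4.8, 0]]
```

Request:
send_rows(moves=[[2.2, 0, -0.3, 0], [4.4, 0, -0.8, 0]])

```text
time_s: 17.9
position: [0.6111, -0.1132, 0.081]
ee_rot: [-0.485, 0.514, -0.514, 0.486]
contact_force: [0.8, 4.8, 3.8]
gripper_width: 0.0165
```

```bash
python3 -c "
from h import *
feel(); arc(9.65,.05,2); arc(9.75,.05,2); arc(9.85,.05,2)"
```

```text
t 17.90 th -2.940 r 45.61 mm  F rad -0.50  drag 4.85 z 0.0810 Fz 3.8 w 0.0165 vice xy [44.68 -9.14]
to 9.750: [[2.2, 0, -0.6, 0], [4.3, 0, -1.2, 0]]
to 9.850: [[2.1, 0, -0.8, 0], [4.2, 0, -1.6, 0]]
to 9.950: [[2.0, 0, -1.0, 0], [4.0, 0, -2.1, 0]]
```

Still free. I'll continue in 0.1 rad steps.

Request:
send_rows(moves=[[2.2, 0, -0.6, 0], [4.3, 0, -1.2, 0]])

```text
time_s: 18.1
position: [0.6097, -0.1175, 0.081]
ee_rot: [-0.485, 0.514, -0.514, 0.486]
contact_force: [0.4, 5.0, 4.2]
gripper_width: 0.0166
```

```bash
python3 -c "
from h import *
feel()"
```

```text
t 18.10 th -2.841 r 45.58 mm  F rad -1.38  drag 4.80 z 0.0810 Fz 4.2 w 0.0166 vice xy [ 43.54 -13.48]
```

Request:
send_rows(moves=[[2.1, 0, -0.8, 0], [4.2, 0, -1.6, 0]])

```text
time_s: 18.3
position: [0.6079, -0.1215, 0.081]
ee_rot: [-0.485, 0.514, -0.514, 0.486]
contact_force: [1.4, 5.3, 3.0]
gripper_width: 0.0167
```

```bash
python3 -c "
from h import *
feel()"
```

```text
t 18.30 th -2.743 r 45.53 mm  F rad -1.03  drag 5.39 z 0.0810 Fz 3.0 w 0.0167 vice xy [ 41.96 -17.66]
```

Request:
send_rows(moves=[[2.0, 0, -1.0, 0], [4.0, 0, -2.1, 0]])

```text
time_s: 18.5
position: [0.6056, -0.1255, 0.081]
ee_rot: [0.485, -0.514, 0.514, -0.486]
contact_force: [1.9, 4.1, 2.8]
gripper_width: 0.0168
```

```bash
python3 -c "
from h import *
feel(); arc(9.95,.05,2); arc(10.05,.05,2); arc(10.15,.05,2); arc(10.25,.05,2)"
```

```text
t 18.50 th -2.644 r 45.48 mm  F rad -0.55  drag 4.49 z 0.0810 Fz 2.8 w 0.0168 vice xy [ 39.96 -21.72]
to 10.050: [[1.9, 0, -1.2, 0], [3.8, 0, -2.4, 0]]
to 10.150: [[1.8, 0, -1.4, 0], [3.5, 0, -2.8, 0]]
to 10.250: [[1.6, 0, -1.5, 0], [3.2, 0, -3.1, 0]]
to 10.350: [[1.5, 0, -1.7, 0], [2.9, 0, -3.5, 0]]
```

Request:
send_rows(moves=[[1.9, 0, -1.2, 0], [3.8, 0, -2.4, 0]])

```text
time_s: 18.7
position: [0.6032, -0.129, 0.081]
ee_rot: [0.485, -0.514, 0.514, -0.486]
contact_force: [2.3, 6.5, 2.8]
gripper_width: 0.0166
```

```bash
python3 -c "
from h import *
feel()"
```

```text
t 18.70 th -2.548 r 45.43 mm  F rad -2.06  drag 6.57 z 0.0810 Fz 2.8 w 0.0166 vice xy [ 37.67 -25.4 ]
```

Drag is up to 6.6 N, so contact has probably begun. One more 0.1 rad step to confirm.

Request:
send_rows(moves=[[1.8, 0, -1.4, 0], [3.5, 0, -2.8, 0]])

```text
time_s: 18.9
position: [0.6004, -0.1322, 0.081]
ee_rot: [0.485, -0.514, 0.514, -0.486]
contact_force: [4.4, 6.8, 1.8]
gripper_width: 0.0165
```

```bash
python3 -c "
from h import *
feel()"
```

```text
t 18.90 th -2.455 r 45.38 mm  F rad -1.38  drag 8.04 z 0.0810 Fz 1.8 w 0.0165 vice xy [ 35.09 -28.78]
```

The clamp is confirmed: drag is +3 N, or about 13–14 N of clamping. A final 0.04 rad nudge, then hold.

Request:
send_rows(moves=[[1.4, 0, -1.2, 0], [1.4, 0, -1.2, 0]])

```text
time_s: 19.1
position: [0.599, -0.1336, 0.081]
ee_rot: [0.485, -0.514, 0.514, -0.486]
contact_force: [3.4, 5.8, 2.3]
gripper_width: 0.0163
```

```bash
python3 -c "
from h import *
feel()"
```

```text
t 19.10 th -2.413 r 45.35 mm  F rad -1.74  drag 6.51 z 0.0810 Fz 2.3 w 0.0163 vice xy [ 33.83 -30.21]
```

Request:
send_rows(moves=[[0, 0, 0, 0], [0, 0, 0, 0], [0, 0, 0, 0], [0, 0, 0, 0], [0, 0, 0, 0], [0, 0, 0, 0], [0, 0, 0, 0]], hand=1)

```text
time_s: 19.8
position: [0.5983, -0.1344, 0.0806]
ee_rot: [-0.485, 0.514, -0.514, 0.485]
contact_force: [-0.2, -0.5, -0.0]
gripper_width: 0.0852
```

Request:
send_rows(moves=[[0, -15, 0, 0], [0, -40, 0, 0], [0, -80, 0, 0], [0, -110, 0, 0], [0, -120, -50, 0], [0, -120, -100, 0], [0, -120, -150, 0], [0, -120, -200, 0], [0, -120, -220, 0], [0, -120, -220, 0]])

```text
time_s: 20.8
position: [0.3766, -0.1215, 0.2017]
ee_rot: [0.485, -0.514, 0.515, -0.485]
contact_force: [-0.2, 0.1, 0.2]
gripper_width: 0.0852
```

```bash
python3 - <<'E'
from h import *
from workcell import *
s=sense(); print(s["time_s"],s["position"],s["contact_force"])
out=[]
for n,r in(("top",(130,100,350,265)),("scene",(195,140,340,250))):
    c=camera(n); np.savez(n+"2.npz",**c); x0,y0,x1,y1=r; a=cv2.resize(c["image"][y0:y1,x0:x1,::-1],(450,300),interpolation=2); out.append(a)
cv2.imwrite("pics/end.png",np.vstack(out))
c=C["top"]["image"].astype(int);d=np.load("top2.npz")["image"].astype(int)
for k,(u,v) in dict(loupe=(153,251),tin=(155,121),dish=(333,251)).items(): print(k,np.abs(c-d)[v-15:v+15,u-17:u+17].mean().round(2))
# crank angle from the steel cap
im=cv2.resize(np.load("top2.npz")["image"][180:225,270:325],None,fx=4,fy=4)
E
```

```text
20.8 [ 0.37658852 -0.12145709  0.20174232] [-0.16718319  0.10996941  0.20452867]
loupe 10.16
tin 8.36
dish 61.61
```

View pics/end.png

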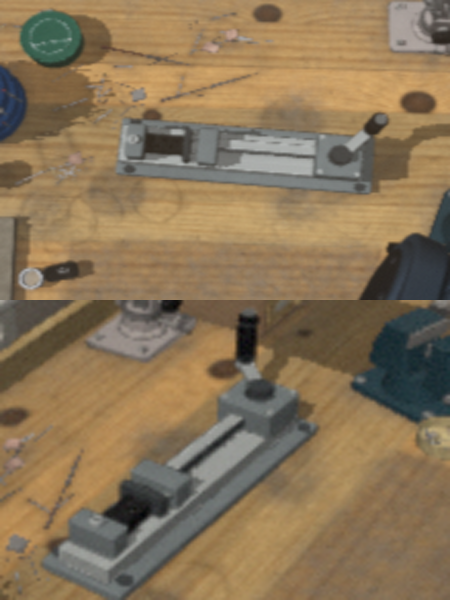

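The end picture shows the block flat and lengthwise between the stop and the jaw ((165, 143) in the upper half). The crank is free with its sleeve at (375, 125), and the loupe and tin are unchanged. The arm hides the dish in the top view, so I'll check it in the scene view and then hand in.

```bash
python3 - <<'E'
from h import *
from workcell import *
a=C["scene"]["image"].astype(int);b=np.load("scene2.npz")["image"].astype(int)
p=proj("scene",plane("top",(333,251),.014)).astype(int); print("dish",p,np.abs(a-b)[p[1]-8:p[1]+8,p[0]-10:p[0]+10].mean())
g=lambda n:cv2.cvtColor(n.astype(np.uint8),cv2.COLOR_RGB2GRAY)[p[1]-10:p[1]+10,p[0]-12:p[0]+12].astype(np.float32)
print(cv2.phaseCorrelate(g(a),g(b))); s=sense(); print(np.abs(s["qvel"]).max(),s["contact_force"])
hand_in()
E
```

```text
dish [339 187] 3.33125
((-0.0511038440831193, -0.12553211480176074), 1.011820254723231)
0.028743382546436252 [ 0.22910359  0.13468817 -0.57513139]
the job is handed in; nothing more can be done
```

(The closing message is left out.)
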